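# Cure a bonded spinner cap under the timed lamp

### The job

The cap of the one capped spinner in the rack has to be cured. First wind the lamp's spring timer clockwise as far as it goes, turn by turn; then draw that spinner straight up out of the rack, tilt it and hold it raised in the lamp's beam, centred, cap square to the lens and about 10 cm from it. Never touch the lamp stand with the spinner, leave the bare spinners and everything else where they are, and finish while holding it there in the gripper with the timer still running.

Things in the scene. Friction and masses are not known exactly. Their poses are not given: they have to be found in the camera images.
- spinner_capped: Spinner to cure: flat, three-lobed, 82 mm wide, 75 high, 10 thick, 60 g; a black cap (22 mm across, 7.5 high) on one face, the other flat. Origin at the hub's centre, mid-thickness. z points out of the cap face (in the rack: away from the robot); y to the lobe that is up in the rack. Lobes: discs of 15 mm radius, centres 30 mm from the origin; the upper one is free from y = 12 to 45 mm.
- spinner_bare1: Bystander in the rack: the same spinner without a cap (open bearing in the middle), standing the same way; same frame.
- spinner_bare2: Bystander in the rack: a second bare spinner, like the other.
- rack: Rack screwed to the table: plate 128 x 84 mm with two black slotted rails along x at y = -26 and 26 mm, tops 34 mm up. Slots at x = -38, 0, 38 mm, 11.5 mm wide, floor 12 mm up. In each stands a spinner on two lobes, hub centre 42 mm and upper lobe's tip 87 mm above the table; any slot may hold the capped one. Draw it straight up 25 mm or more. Origin under its centre, z up, -x towards the robot.
- cure_stand: Lamp stand, fixed: plywood board 112 x 262 mm, 12 mm thick; at its left (+y) end a column with the lamp head, at its right end a grey timer case 86 mm square, top 59 mm up. Origin on the underside, mid-board, z up, -x towards the robot. Timer axis at x = -11, y = -85 mm; lens centre at x = 40, y = 85, z = 300 mm; from above, the beam heads along -x turned 0.25 rad counter-clockwise.
- lamp_head: Lamp head, fixed: finned aluminium cylinder 48 mm across, 115 mm long, pointing down towards the robot, beam 40 degrees below level. Origin at the lens centre, z along the beam outwards, x up. The work belongs with its hub on the beam 100 mm from the lens (0, 0, 0.100 in this frame), cap towards the lens: spinner z against this z. Best held with the gripper above, leaning back to the robot.
- timer (a joint): Spring-wound lamp timer: angle of its wing knob in rad; 0 = run down, grows clockwise seen from above, stop at 4.4 (fully wound). Starts at 0.2 to 1.0. Let go, its spring turns it back slowly (about 0.05 rad/s); turning takes about 0.15 N m at 0.9 rad/s. Too far for one turn of the wrist: turn, let go, turn back, grip again.
- timer_grip (a point): Point on the timer's axis, 90 mm above the table, where the wing is gripped from above. The wing is a black bar 44 mm long, 13 thick, 29 high (66 to 95 mm above the table) on a round skirt of 22 mm radius. At timer 0 the bar lies along the stand's x; at angle q its yaw is the stand's yaw minus q.
- oil_bottle: Bystander: white dropper bottle, 49 mm across, 150 mm high; origin under its centre.
- carton: Bystander: small carton 60 x 85 x 45 mm; origin under its centre.
- brush: Bystander: flat wooden brush 168 mm long, lying.
- tweezers: Bystander: steel tweezers 125 mm long, lying.
- hex_key: Bystander: L-shaped hexagon key 83 mm long, lying.
- loose_cap: Bystander: loose finger cap, 22 mm across, 8 mm high.
- small_body: Bystander: small three-ring spinner body 45 x 49 x 6 mm, lying.
- nest: Bystander: steel ring-shaped pressing nest, 57 mm across, 19 mm high.

How it is judged:
By the outcome, as a careful person would: the job done as asked, in the order asked, and still so for the second after the job is handed in, while the arm keeps its last pose, push and grip.
It also fails if it takes over 72 s, if anything falls off the work surface, if the arm or the gripper's body presses on something with over 40 N, if the wrist force passes 120 N, or if a joint passes its speed limit or range.

### The arm

A 6-joint arm with a two-finger parallel gripper is mounted at the origin on a cart in front of the work surface, level with it; the furniture and walls round the work are solid. World frame = base frame: x ahead of the robot, y to its left, z up, the work surface at z = 0. Lengths are in m, angles in rad, forces in N, time in s.
With the tool pointing down it reaches from about 0.25 to 0.725 m from the base axis. Payload 4 kg.
Tool frame: the origin (TCP) lies midway between the tips of the shut fingers; the grasp point (between the pads) lies 19 mm behind it; z points along the fingers, y is the line along which they close (so a half turn about z gives the same grasp; the last joint's range is limited). The gripper opens to 85 mm and grips with 20 to 120 N. Pads are 22 mm wide; open, the fingers measure 114 mm over their backs; the gripper's body (76 mm by 85 mm) begins 54 mm behind the grasp point. The pads swing forward as they close: fully open they stand 13 mm farther back than shut.
Start: joints at [-1.166, 0.241, 0.005, 1.335, 0, 1.571], TCP at [0.197, -0.46, 0.231] pointing down, gripper open.
Joint ranges: [-2.72, 2.72], [-1.05, 1.87], [-1.09, 1.28], [-1.99, 2.15], [-1.42, 1.44], [-3.14, 3.14]. Speed limits (rad/s): [2.79, 2.79, 3.14, 3.14, 3.14, 3.14].

### API

Orientations are given as a unit quaternion [x, y, z, w].
In Python, from workcell import get_obs, imaging, workorder gives the robot as it stands.
- The arm moves only by the shell command python3 -m jog FILE, which reads ROWS from the file FILE. ROWS is a JSON list of rows, 1 to 10 of them, each written [[rx, ry, rz], [dx, dy, dz], opening]: a rotation vector rx, ry, rz in fractions of the full range, 1 being 2 pi rad, then dx, dy, dz in fractions of the full range, 1 being 0.5 m, then the finger opening in m; each row is the pose to reach, as a shift and turn from the pose commanded when the command began, along the tool's axes at that moment; what a row does not reach only later rows make up. A row lasts 1/8 s, in which the tool goes at most 0.0625 m and 0.188 rad, less where a joint would pass 70% of its speed; a pose out of reach is approached as far as the arm can. The fingers move at their own pace and stop on an object; the grip force is fixed at half the most. Time passes only in rows, so rows that do not move let the fingers close. It prints the time, the measured TCP pose, the force, the opening and the grip force at its end. A shift or turn number past 1, either way, is cut back to 1. Input that does not fit is refused with a message, and nothing moves.
- get_obs(): the state, without advancing time (a new reading comes with each control period).
- imaging.camera(name): name is "scene" or "side" or "wrist"; returns (picture, depth): 420x560x3 uint8, red, green, blue; 420x560 float32, m along the optical axis (not along the pixel's ray), 0 where there is no reading.
- imaging.calibration(name): a dict with "mtx" (3x3 intrinsics, pixels), "R" (3x3) and "t" (3): a world point X has camera coordinates R X + t. Camera axes: x right, y down, z forward; pixel columns grow to the right and rows downward; lengths in m; the calibration is good to about 2 mm. The wrist camera is an equidistant fisheye: a pixel r from the principal point sees the ray r / f radians off the axis. A picture is of the moment at which its call begins: read the wrist's pose just before it. calibration takes no time and is no camera call; for the wrist camera it gives the pose at the moment of the call.
- workorder.job_done(): hands the job in; it is judged then, once.
The state is a dict: "clock": time; "joint_pos": joint angles; "joint_vel": joint speeds; "tau": joint torques, N m; "eef_pos": TCP position; "tool_rot": TCP orientation; "ft_force": force on the tool from outside, world axes, zero at the start; "ft_torque": the same for the moment, N m; "grip_width": finger opening in m; "grasp_force": force on a finger pad.
Only numpy, scipy, OpenCV 4.12 (cv2) and the standard library are available. Lean on these libraries where they do the work, as an engineer would, in place of code of your own. Each camera call takes 0.05 s, during which the arm holds its last target. There are 200 camera calls.

## Working session

There is one attempt and no reset: what is moved stays moved. The work goes in short steps, Python scripts to look and compute and a shell command to move; the robot and the scene stay as the last step left them, time stands still between calls to the robot, and variables do not carry over. Pictures are saved under pics/ and viewed, at most 10 in all, crops included, and the job is handed in when it is done.

```bash
mkdir -p pics; ls; python3 - <<'E'
from workcell import get_obs, imaging
import cv2,numpy as np
o=get_obs();print({k:np.round(v,3).tolist() for k,v in o.items()})
ims=[]
for n in("scene","side"):
    p,d=imaging.camera(n);c=imaging.calibration(n);np.savez('pics/'+n,p=p,d=d,**c)
    print(n,np.round(c['mtx'],1).tolist(),np.round(-c['R'].T@c['t'],3),np.round(c['R'][2],2))
    cv2.imwrite(f'pics/{n}0.png',cv2.resize(p[:,:,::-1],(800,600)))
E
```

```text
pics
{'clock': 0.0, 'joint_pos': [-1.166, 0.241, 0.004, 1.335, 0.0, 1.571], 'joint_vel': [0.001, -0.002, 0.0, -0.0, -0.001, -0.0], 'tau': [-0.001, -37.232, 25.241, 0.017, -0.0, -0.0], 'eef_pos': [0.197, -0.459, 0.23], 'tool_rot': [0.98, 0.201, -0.0, -0.001], 'ft_force': [-0.144, -0.209, 0.231], 'ft_torque': [-0.0, 0.026, -0.037], 'grasp_force': 0.0, 'grip_width': 0.085}
scene [[408.6, 0.0, 281.2], [0.0, 408.6, 211.1], [0.0, 0.0, 1.0]] [0.081 0.821 0.862] [ 0.36 -0.72 -0.6 ]
side [[440.1, 0.0, 272.5], [0.0, 440.1, 209.3], [0.0, 0.0, 1.0]] [ 0.964 -0.341  1.068] [-0.46  0.34 -0.82]
```

View pics/scene0.png

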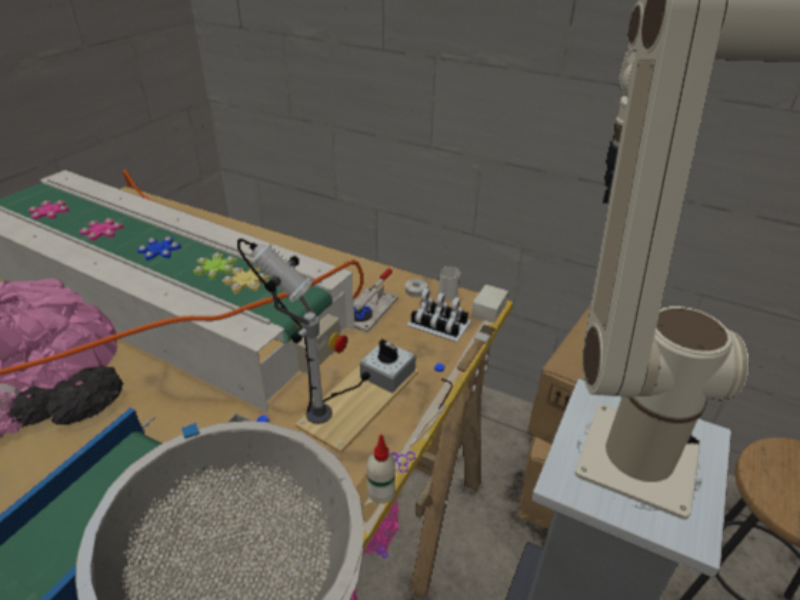

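View pics/side0.png

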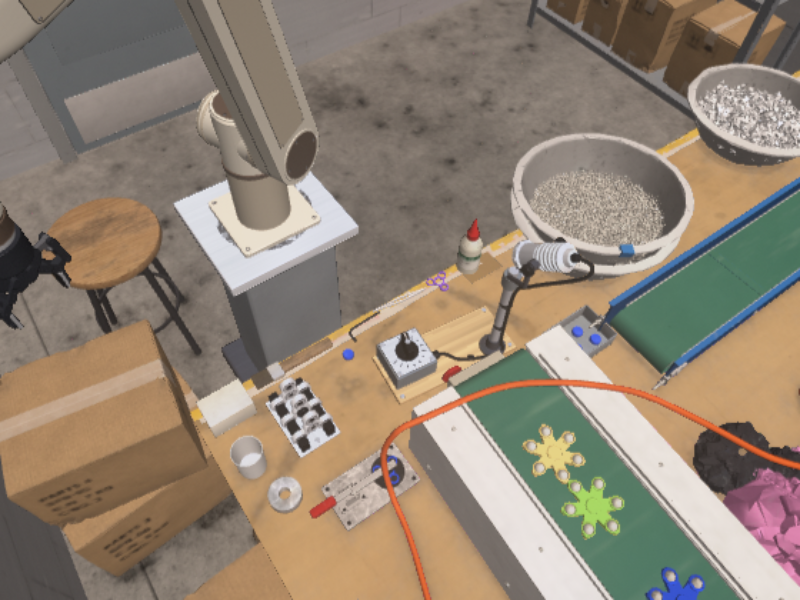

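The scene view shows the rack at (440,315), timer knob at (387,350) and lamp head at (280,270). The side view shows the rack at (302,415), the knob at (407,345) and the lamp at (540,258). Next I'll use the depth to measure them.

```bash
cat > h.py <<'E'
import numpy as np,cv2
from workcell import get_obs,imaging
from scipy.spatial.transform import Rotation as R
def cloud(p,d,c):
    v,u=np.nonzero(d>0);z=d[v,u]
    q=np.c_[u,v,np.ones(len(u))]@np.linalg.inv(c['mtx']).T*z[:,None]
    return (q-c['t'])@c['R'],p[v,u]
E
python3 - <<'E'
from h import *
X=[];C=[]
for n in("scene","side"):
    f=np.load(f'pics/{n}.npz');x,c=cloud(f['p'],f['d'],f)
    m=(x[:,0]>.2)&(x[:,0]<.75)&(x[:,1]>-.5)&(x[:,1]<.3)&(x[:,2]>-.02)&(x[:,2]<.45);x=x[m];c=c[m]
    np.savez(f'pics/cl_{n}',x=x,c=c)
    print(n,len(x),'table z',np.median(x[np.abs(x[:,2])<.006][:,2]))
    im=np.zeros((550,800,3),np.uint8)
    o=np.argsort(x[:,2])
    for (a,b,z),col in zip(x[o],c[o]):
        cv2.circle(im,(int((.3-b)*1000),int((.75-a)*1000)),1,[int(t) for t in col[::-1]],-1)
    cv2.imwrite(f'pics/o_{n}.png',im)
    # case top
    t=x[(np.abs(x[:,2]-.059)<.004)&(x[:,0]>.28)]
    g=((t[:,:2]-[.2,-.5])*500).astype(int);I=np.zeros((280,410),np.uint8);I[g[:,0],g[:,1]]=255
    I=cv2.morphologyEx(I,cv2.MORPH_CLOSE,np.ones((5,5)))
    k,L,s,ce=cv2.connectedComponentsWithStats(I)
    for i in np.argsort(-s[1:,4])[:4]+1:
        w=np.argwhere(L==i).astype(np.float32)/500+[.2,-.5]
        print(s[i,4],cv2.minAreaRect(w.astype(np.float32)))
E
```

```text
scene 21969 table z -0.0008994690428541542
1020 ((0.49953970313072205, 0.036627400666475296), (0.08364316821098328, 0.08416655659675598), 83.9909896850586)
115 ((0.6706454753875732, 0.16801144182682037), (0.09614355862140656, 0.007093111984431744), 88.15242004394531)
81 ((0.6554864645004272, -0.23991890251636505), (0.012165544554591179, 0.04044213891029358), 9.462484359741211)
65 ((0.5211808681488037, -0.3200685977935791), (0.04386340454220772, 0.015502652153372765), 24.22772216796875)
side 35514 table z 0.00010160167600372068
1221 ((0.5065006613731384, 0.03233921527862549), (0.08401913195848465, 0.08728618919849396), 83.88451385498047)
154 ((0.659000039100647, -0.24199999868869781), (0.04399999976158142, 0.013999998569488525), 90.0)
68 ((0.6989187598228455, -0.06313706189393997), (0.005272296257317066, 0.09803593158721924), 85.91437530517578)
47 ((0.39276498556137085, 0.27342885732650757), (0.04404541105031967, 0.017527379095554352), 50.52752685546875)
```

View pics/o_side.png

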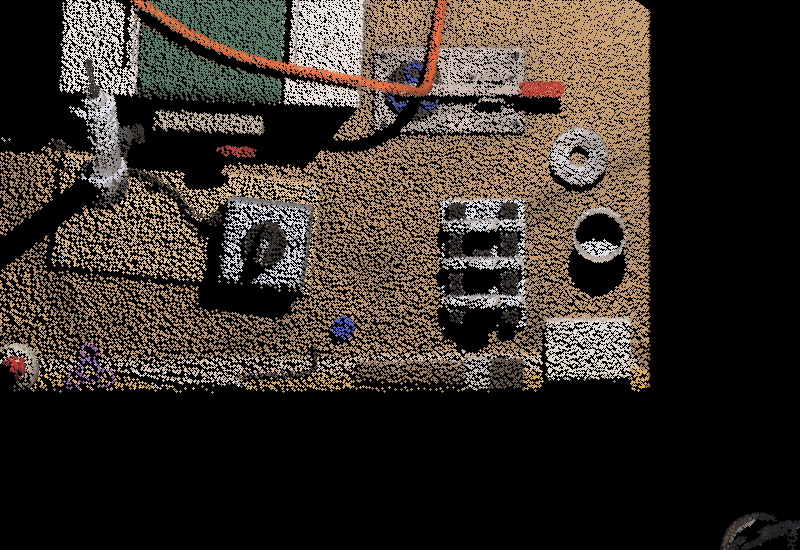

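The orthophoto shows the timer case around px (265,245) with the wing at (262,243), and the rack around (483,270) with three slots along x. The lamp is at (105,150).

```bash
python3 - <<'E'
from h import *
for n in("scene","side"):
    f=np.load(f'pics/cl_{n}.npz');x,c=f['x'],f['c']
    m=(np.hypot(x[:,0]-.503,x[:,1]-.034)<.03)&(x[:,2]>.068)&(x[:,2]<.1)
    k=x[m];print(n,'knob',len(k),k.mean(0),'ztop',np.percentile(k[:,2],95))
    for lo,hi in((.068,.085),(.085,.1)):
        q=k[(k[:,2]>lo)&(k[:,2]<hi)][:,:2].astype(np.float32);print(lo,cv2.minAreaRect(q))
    # rack plate / rails / lobes tips
    m=(x[:,0]>.40)&(x[:,0]<.56)&(x[:,1]<-.12)&(x[:,1]>-.25)
    r=x[m]
    t=r[(r[:,2]>.078)]
    for lo,hi in((.42,.45),(.45,.485),(.485,.53)):
        s=t[(t[:,0]>lo)&(t[:,0]<hi)];print('tip',len(s),s.mean(0),s.min(0),s.max(0))
    b=r[(r[:,2]>.003)&(r[:,2]<.03)];print('plate',cv2.minAreaRect(b[:,:2].astype(np.float32)))
    # lamp
    l=x[(x[:,2]>.25)&(np.hypot(x[:,0]-.57,x[:,1]-.19)<.15)];print('lamp',len(l),l.min(0),l.max(0),l.mean(0))
    b=x[(x[:,2]>.009)&(x[:,2]<.015)&(x[:,1]>.05)&(x[:,1]<.26)&(x[:,0]>.4)];print('board',cv2.minAreaRect(b[:,:2].astype(np.float32)))
p=np.load('pics/side.npz')['p'][255:330,175:250,::-1]
q=np.load('pics/side.npz')['p'][205:290,245:330,::-1]
cv2.imwrite('pics/c1.png',np.hstack([cv2.resize(p,(400,400),interpolation=3),cv2.resize(q,(400,400),interpolation=3)]))
E
```

```text
scene knob 126 [0.5014362  0.03934612 0.08432597] ztop 0.09492194230893825
0.068 ((0.5039699077606201, 0.04023243486881256), (0.010485515929758549, 0.04631122201681137), 81.45328521728516)
0.085 ((0.5030953884124756, 0.03640584275126457), (0.012404277920722961, 0.04381026700139046), 74.4857406616211)
tip 18 [ 0.44433493 -0.17976156  0.08251309] [ 0.43931507 -0.1907598   0.07810481] [ 0.44948622 -0.16938028  0.08679028]
tip 17 [ 0.47926905 -0.1772905   0.0828367 ] [ 0.45092564 -0.19278875  0.07872004] [ 0.4845906  -0.16925673  0.08763534]
tip 21 [ 0.51544869 -0.17743929  0.08278513] [ 0.48670208 -0.18946927  0.07813562] [ 0.52481935 -0.16920096  0.08881951]
plate ((0.47621190547943115, -0.1924678385257721), (0.12337738275527954, 0.14240160584449768), 85.39540100097656)
lamp 1259 [0.55812193 0.1575698  0.25002205] [0.68670747 0.24951096 0.38093008] [0.60825737 0.21214252 0.32786243]
board ((0.6006231307983398, 0.15442240238189697), (0.209613636136055, 0.27580690383911133), 88.2060317993164)
side knob 130 [0.50930366 0.03146306 0.0867474 ] ztop 0.0964269558862281
0.068 ((0.5086693167686
[... 211 characters left out ...]
p 24 [ 0.4459584  -0.18602547  0.08329251] [ 0.44184815 -0.1977652   0.07813297] [ 0.44993935 -0.17266305  0.08817258]
tip 40 [ 0.46246574 -0.18399278  0.0835445 ] [ 0.45002593 -0.19648187  0.0781084 ] [ 0.48470037 -0.17162125  0.0892278 ]
tip 84 [ 0.51011092 -0.18427624  0.08398358] [ 0.48506566 -0.19710336  0.07800433] [ 0.52966851 -0.17108704  0.09100741]
plate ((0.4803599715232849, -0.18478447198867798), (0.1295144259929657, 0.15856784582138062), 89.98751068115234)
lamp 1240 [0.55983409 0.15636325 0.25085129] [0.69019436 0.24728583 0.38169426] [0.62215199 0.19296853 0.33603817]
board ((0.529818058013916, 0.14925161004066467), (0.19057738780975342, 0.11255990713834763), 83.51132202148438)
```

View pics/c1.png

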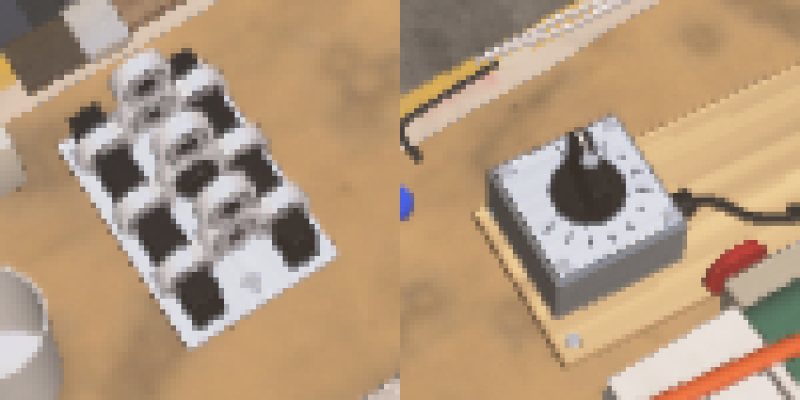

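The middle spinner carries the black cap, visible at (197,180) in the left crop. The wing points to about yaw -0.28, so q is about 0.2. Timer centre is about (0.505, 0.035). Next I'll work out the move to hover above the knob.

```bash
cat >> h.py <<'E'
def down(yaw): # tool z down, tool x at yaw
    c,s=np.cos(yaw),np.sin(yaw); return R.from_matrix(np.c_[[c,s,0],[s,-c,0],[0,0,-1]])
def delta(p,rot=None):
    o=get_obs();r0=R.from_quat(o['tool_rot']);d=r0.inv().apply(np.array(p)-o['eef_pos'])
    rv=(r0.inv()*rot).as_rotvec() if rot else np.zeros(3)
    print('delta rv',np.round(rv,4),'d',np.round(d,4),'|d|',round(np.linalg.norm(d),3))
def stat():
    o=get_obs();X=R.from_quat(o['tool_rot']).as_matrix()
    print('t',round(o['clock'],2),'p',np.round(o['eef_pos'],4),'yaw',round(np.arctan2(X[1,0],X[0,0]),3),'zax',np.round(X[:,2],3),'q',np.round(o['joint_pos'],2),'F',np.round(o['ft_force'],1),'T',np.round(o['ft_torque'],2),'w',round(float(o['grip_width']),4),'gf',np.round(o['grasp_force'],1))
E
python3 -c "
from h import *
delta([.40,-.10,.231]);delta([.505,.035,.20])"
```

```text
delta rv [0. 0. 0.] d [ 0.3283 -0.25   -0.    ] |d| 0.413
delta rv [0. 0. 0.] d [ 0.478  -0.3326  0.0311] |d| 0.583
```

The rows are not in the units I measure in: shifts go in shares of 0.5 m and turns go in shares of 2 pi rad. I convert before sending: 0.478 m / 0.5 = 0.956, 0.44 m / 0.5 = 0.88.

```bash
echo '[[[0, 0, 0], [0.1, -0.07, 0], 0.085], [[0, 0, 0], [0.2, -0.14, 0], 0.085], [[0, 0, 0], [0.3, -0.21, 0], 0.085], [[0, 0, 0], [0.4, -0.28, 0], 0.085], [[0, 0, 0], [0.5, -0.35, 0], 0.085], [[0, 0, 0], [0.6, -0.42, 0], 0.085], [[0, 0, 0], [0.7, -0.49, 0], 0.085], [[0, 0, 0], [0.8, -0.56, 0.02], 0.085], [[0, 0, 0], [0.88, -0.616, 0.04], 0.085], [[0, 0, 0], [0.956, -0.666, 0.06], 0.085]]' > mv.in && python3 -m jog mv.in; python3 -c "
from h import *
stat();delta([.505,.035,.20],down(-.28))"
```

```text
clock: 1.35
eef_pos: [0.5055, 0.0366, 0.2006]
tool_rot: [0.979, 0.202, -0.0, 0.0]
ft_force: [-0.4, -0.5, -0.0]
grip_width: 0.0849
grasp_force: 0.0
t 1.35 p [0.5055 0.0366 0.2006] yaw 0.406 zax [-0.001 -0.    -1.   ] q [ 0.07  0.27 -0.04  1.26 -0.    2.81] F [-0.4 -0.5 -0. ] T [-0.06 -0.05 -0.03] w 0.0849 gf 0.0
delta rv [2.000e-04 7.000e-04 6.859e-01] d [-0.0011  0.0013  0.0006] |d| 0.002
```

```bash
cat >> h.py <<'E'
def wrist(name=None):
    c=imaging.calibration('wrist');p,d=imaging.camera('wrist')
    if name: cv2.imwrite(name,p[:,:,::-1])
    K=c['mtx'];v,u=np.nonzero(d>0);z=d[v,u]
    a=(u-K[0,2])/K[0,0];b=(v-K[1,2])/K[1,1];th=np.hypot(a,b);m=th<1.4
    a,b,th,z,u,v=[t[m] for t in(a,b,th,z,u,v)];s=np.tan(th)/np.maximum(th,1e-9)
    q=np.c_[a*s*z,b*s*z,z];return (q-c['t'])@c['R'],p[v,u]
E
python3 - <<'E'
from h import *
x,c=wrist('pics/w1.png');np.savez('pics/cl_w1',x=x,c=c)
m=(np.hypot(x[:,0]-.505,x[:,1]-.035)<.032)
for lo,hi in((.085,.1),(.090,.1)):
    q=x[m&(x[:,2]>lo)&(x[:,2]<hi)];print(len(q),np.median(q,0),cv2.minAreaRect(q[:,:2].astype(np.float32)))
q=x[(np.abs(x[:,2]-.059)<.003)&(np.hypot(x[:,0]-.505,x[:,1]-.035)<.07)];print('case',len(q),cv2.minAreaRect(q[:,:2].astype(np.float32)))
q=x[(np.abs(x[:,2]-.012)<.003)&(x[:,0]>.43)&(x[:,0]<.6)&(x[:,1]>.07)&(x[:,1]<.24)];print('board',len(q),cv2.minAreaRect(q[:,:2].astype(np.float32)))
E
```

```text
921 [0.50595298 0.03523859 0.09607641] ((0.5041251182556152, 0.034431666135787964), (0.01346571184694767, 0.04390491917729378), 76.20986938476562)
861 [0.50569816 0.03496021 0.09614246] ((0.5041251182556152, 0.034431666135787964), (0.01346571184694767, 0.04390491917729378), 76.20986938476562)
case 5648 ((0.5041489005088806, 0.03453942760825157), (0.08444639295339584, 0.08488044142723083), 83.19475555419922)
board 11733 ((0.5293694138526917, 0.1581762731075287), (0.16999708116054535, 0.11224675178527832), 83.59861755371094)
```

View pics/w1.png

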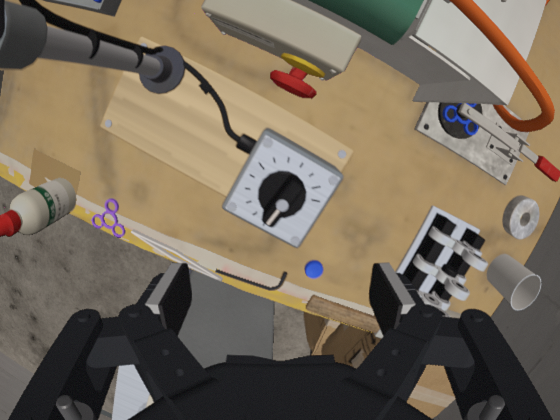

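The wrist view shows the knob at (280,195), bar-shaped and centred on its case, and the rack at (440,255). The wing is at (0.504, 0.0345), yaw -0.25. Next I turn counter-clockwise, descend and grip.

Converted, 0.05 m / 0.5 = 0.1, 0.03 m / 0.5 = 0.06, -1.87 rad / 6.2832 = -0.2976.

```bash
echo '[[[0, 0, -0.0298], [0, 0, 0], 0.085], [[0, 0, -0.0595], [0, 0, 0], 0.085], [[0, 0, -0.0893], [0, 0, 0], 0.085], [[0, 0, -0.119], [0, 0, 0], 0.085], [[0, 0, -0.1488], [0, 0, 0], 0.085], [[0, 0, -0.1786], [0, 0, 0], 0.085], [[0, 0, -0.2083], [0, 0, 0], 0.085], [[0, 0, -0.2381], [0, 0, 0.02], 0.085], [[0, 0, -0.2679], [0, 0, 0.06], 0.085], [[0, 0, -0.2976], [0, 0, 0.1], 0.085]]' > mv.in && python3 -m jog mv.in; python3 -c "
from h import *
stat();delta([.504,.0345,.071],down(np.pi-.25))"
```

```text
clock: 2.65
eef_pos: [0.5048, 0.0345, 0.1505]
tool_rot: [0.417, 0.909, -0.0, -0.0]
ft_force: [0.3, 0.0, -0.4]
grip_width: 0.0851
grasp_force: 0.0
t 2.65 p [0.5048 0.0345 0.1505] yaw 2.281 zax [-0.001 -0.    -1.   ] q [ 0.07  0.3  -0.13  1.14  0.    0.93] F [ 0.3  0.  -0.4] T [ 0.01  0.03 -0.  ] w 0.0851 gf 0.0
delta rv [-3.000e-04 -5.000e-04 -6.108e-01] d [ 0.0005 -0.0006  0.0795] |d| 0.08
```

Converted, 0.0795 m / 0.5 = 0.159, 0.06 m / 0.5 = 0.12, -0.61 rad / 6.2832 = -0.0971.

```bash
echo '[[[0, 0, -0.0286], [0, 0, 0.04], 0.085], [[0, 0, -0.0573], [0, 0, 0.08], 0.085], [[0, 0, -0.0859], [0, 0, 0.12], 0.085], [[0, 0, -0.0971], [0, 0, 0.159], 0.085], [[0, 0, -0.0971], [0, -0.001, 0.159], 0.04], [[0, 0, -0.0971], [0, -0.001, 0.159], 0.01], [[0, 0, -0.0971], [0, -0.001, 0.159], 0.0], [[0, 0, -0.0971], [0, -0.001, 0.159], 0.0], [[0, 0, -0.0971], [0, -0.001, 0.159], 0.0]]' > mv.in && python3 -m jog mv.in; python3 -c "
from h import *
stat()"
```

```text
clock: 3.78
eef_pos: [0.5059, 0.0343, 0.0728]
tool_rot: [0.128, 0.992, 0.0, 0.001]
ft_force: [-0.2, -1.0, 3.7]
grip_width: 0.0115
grasp_force: 59.3
t 3.77 p [0.5059 0.0343 0.0728] yaw 2.885 zax [ 0.003 -0.    -1.   ] q [ 0.07  0.38 -0.24  0.95 -0.    0.33] F [-0.2 -1.   3.7] T [-0.17 -0.22  0.03] w 0.0115 gf 59.3
```

Converted, 1.18 rad / 6.2832 = 0.1878.

```bash
echo '[[[0, 0, 0.0159], [0, 0, 0], 0], [[0, 0, 0.035], [0, 0, 0], 0], [[0, 0, 0.0541], [0, 0, 0], 0], [[0, 0, 0.0732], [0, 0, 0], 0], [[0, 0, 0.0923], [0, 0, 0], 0], [[0, 0, 0.1114], [0, 0, 0], 0], [[0, 0, 0.1305], [0, 0, 0], 0], [[0, 0, 0.1496], [0, 0, 0], 0], [[0, 0, 0.1687], [0, 0, 0], 0], [[0, 0, 0.1878], [0, 0, 0], 0]]' > mv.in && python3 -m jog mv.in; python3 -c "
from h import *
stat()"; echo '[[[0, 0, 0.0191], [0, 0, 0], 0], [[0, 0, 0.0382], [0, 0, 0], 0], [[0, 0, 0.0573], [0, 0, 0], 0], [[0, 0, 0.0764], [0, 0, 0], 0], [[0, 0, 0.0955], [0, 0, 0], 0], [[0, 0, 0.1146], [0, 0, 0], 0], [[0, 0, 0.1337], [0, 0, 0], 0], [[0, 0, 0.1528], [0, 0, 0], 0], [[0, 0, 0.1687], [0, 0, 0], 0]]' > mv.in && python3 -m jog mv.in; python3 -c "
from h import *
stat()"
```

```text
clock: 5.03
eef_pos: [0.5055, 0.034, 0.0728]
tool_rot: [0.66, 0.752, 0.0, 0.001]
ft_force: [0.5, -1.6, 4.7]
grip_width: 0.0117
grasp_force: 60.0
t 5.03 p [0.5055 0.034  0.0728] yaw 1.701 zax [ 0.002 -0.001 -1.   ] q [ 0.07  0.38 -0.24  0.95 -0.    1.51] F [ 0.5 -1.6  4.7] T [-0.39  0.    0.15] w 0.0117 gf 60.0
clock: 6.15
eef_pos: [0.5051, 0.0341, 0.0728]
tool_rot: [0.949, 0.315, 0.0, 0.001]
ft_force: [-0.6, -1.3, 5.8]
grip_width: 0.0119
grasp_force: 60.1
t 6.15 p [0.5051 0.0341 0.0728] yaw 0.641 zax [ 0.001 -0.001 -1.   ] q [ 0.07  0.38 -0.24  0.95 -0.    2.57] F [-0.6 -1.3  5.8] T [-0.31  0.27  0.1 ] w 0.0119 gf 60.1
```

Converted, -1.26 rad / 6.2832 = -0.2005.

```bash
echo '[[[0, 0, 0], [0, 0, 0], 0.085], [[0, 0, 0], [0, 0, 0], 0.085], [[0, 0, 0], [0, 0, 0], 0.085], [[0, 0, -0.0286], [0, 0, 0], 0.085], [[0, 0, -0.0573], [0, 0, 0], 0.085], [[0, 0, -0.0859], [0, 0, 0], 0.085], [[0, 0, -0.1146], [0, 0, 0], 0.085], [[0, 0, -0.1432], [0, 0, 0], 0.085], [[0, 0, -0.1719], [0, 0, 0], 0.085], [[0, 0, -0.2005], [0, 0, 0], 0.085]]' > mv.in && python3 -m jog mv.in; echo '[[[0, 0, -0.0298], [0, 0, 0], 0.085], [[0, 0, -0.0595], [0, 0, 0], 0.085], [[0, 0, -0.0893], [0, 0, 0], 0.085], [[0, 0, -0.119], [0, 0, 0], 0.085], [[0, 0, -0.1488], [0, 0, 0], 0.085], [[0, 0, -0.1786], [0, 0, 0], 0.085], [[0, 0, -0.2083], [0, 0, 0], 0.085], [[0, 0, -0.2381], [0, 0, 0], 0.085], [[0, 0, -0.2679], [0, 0, 0], 0.085], [[0, 0, -0.2976], [0, 0, 0], 0.085]]' > mv.in && python3 -m jog mv.in; python3 -c "
from h import *
stat()
x,c=wrist()
m=(np.hypot(x[:,0]-.505,x[:,1]-.035)<.026)
q=x[m&(x[:,2]>.085)&(x[:,2]<.1)];print(len(q),cv2.minAreaRect(q[:,:2].astype(np.float32)))"
```

```text
clock: 7.4
eef_pos: [0.5047, 0.0345, 0.0716]
tool_rot: [0.577, 0.817, -0.0, -0.0]
ft_force: [-0.3, -0.2, 1.5]
grip_width: 0.0851
grasp_force: 0.0
clock: 8.65
eef_pos: [0.5047, 0.0345, 0.0717]
tool_rot: [-0.315, 0.949, 0.0, -0.0]
ft_force: [0.3, -0.5, 0.3]
grip_width: 0.085
grasp_force: 0.0
t 8.65 p [0.5047 0.0345 0.0717] yaw -2.502 zax [-0.  0. -1.] q [ 0.07  0.38 -0.24  0.95  0.   -0.57] F [ 0.3 -0.5  0.3] T [ 0.03 -0.04 -0.01] w 0.085 gf 0.0
2682 ((0.5038700699806213, 0.03364589810371399), (0.043976008892059326, 0.01314093079417944), 45.17901611328125)
```

Converted, -0.0005 m / 0.5 = -0.001, -0.165 rad / 6.2832 = -0.0263.

```bash
echo '[[[0, 0, -0.0263], [0, 0, 0], 0.05], [[0, 0, -0.0263], [-0.001, 0.001, 0], 0.02], [[0, 0, -0.0263], [-0.001, 0.001, 0], 0], [[0, 0, -0.0263], [-0.001, 0.001, 0], 0], [[0, 0, -0.0263], [-0.001, 0.001, 0], 0]]' > mv.in && python3 -m jog mv.in; python3 -c "
from h import *
stat()";echo '[[[0, 0, 0.0159], [0, 0, 0], 0], [[0, 0, 0.035], [0, 0, 0], 0], [[0, 0, 0.0541], [0, 0, 0], 0], [[0, 0, 0.0732], [0, 0, 0], 0], [[0, 0, 0.0923], [0, 0, 0], 0], [[0, 0, 0.1114], [0, 0, 0], 0], [[0, 0, 0.1305], [0, 0, 0], 0], [[0, 0, 0.1496], [0, 0, 0], 0], [[0, 0, 0.1687], [0, 0, 0], 0], [[0, 0, 0.1878], [0, 0, 0], 0]]' > mv.in && python3 -m jog mv.in; echo '[[[0, 0, 0.0191], [0, 0, 0], 0], [[0, 0, 0.0382], [0, 0, 0], 0], [[0, 0, 0.0573], [0, 0, 0], 0], [[0, 0, 0.0764], [0, 0, 0], 0], [[0, 0, 0.0955], [0, 0, 0], 0], [[0, 0, 0.1146], [0, 0, 0], 0], [[0, 0, 0.1305], [0, 0, 0], 0], [[0, 0, 0.1401], [0, 0, 0], 0]]' > mv.in && python3 -m jog mv.in; python3 -c "
from h import *
stat()"
```

```text
clock: 9.32
eef_pos: [0.5054, 0.0346, 0.0721]
tool_rot: [-0.388, 0.922, -0.001, 0.0]
ft_force: [1.3, -2.6, 0.3]
grip_width: 0.0118
grasp_force: 62.2
t 9.32 p [0.5054 0.0346 0.0721] yaw -2.345 zax [ 0.001 -0.001 -1.   ] q [ 0.07  0.38 -0.24  0.95 -0.   -0.73] F [ 1.3 -2.6  0.3] T [-0.39 -0.19 -0.01] w 0.0118 gf 62.2
clock: 10.58
eef_pos: [0.5056, 0.0345, 0.072]
tool_rot: [0.192, 0.981, -0.0, 0.001]
ft_force: [1.5, -3.5, 0.2]
grip_width: 0.0119
grasp_force: 62.2
clock: 11.58
eef_pos: [0.5055, 0.0344, 0.0721]
tool_rot: [0.591, 0.807, -0.0, 0.001]
ft_force: [1.2, -3.2, 0.8]
grip_width: 0.0116
grasp_force: 62.2
t 11.57 p [0.5055 0.0344 0.0721] yaw 1.877 zax [ 0.001 -0.001 -1.   ] q [ 0.07  0.38 -0.24  0.95 -0.    1.33] F [ 1.2 -3.2  0.8] T [-0.55 -0.3   0.1 ] w 0.0116 gf 62.2
```

Converted, 0.04 rad / 6.2832 = 0.0064.

```bash
echo '[[[0, 0, 0.0064], [0, 0, 0], 0], [[0, 0, 0.0127], [0, 0, 0], 0]]' > mv.in && python3 -m jog mv.in >/dev/null; python3 -c "
from h import *
stat()";echo '[[[0, 0, 0.0048], [0, 0, 0], 0], [[0, 0, 0.0095], [0, 0, 0], 0]]' > mv.in && python3 -m jog mv.in >/dev/null; python3 -c "
from h import *
stat()"
```

```text
t 11.82 p [0.5055 0.0344 0.0721] yaw 1.797 zax [ 0.001 -0.001 -1.   ] q [ 0.07  0.38 -0.24  0.95 -0.    1.41] F [ 1.4 -3.   0. ] T [-0.58 -0.33  0.04] w 0.0119 gf 62.2
t 12.07 p [0.5055 0.0344 0.0721] yaw 1.739 zax [ 0.001 -0.002 -1.   ] q [ 0.07  0.38 -0.24  0.95 -0.    1.47] F [ 2.5 -5.2  0.4] T [-1.02 -0.46  1.04] w 0.0111 gf 65.3
```

The torque rose to about 1 N m at roughly q = 4.4, so the timer is at its stop. I release, lift and move over the rack.

Converted, -0.16 m / 0.5 = -0.32, -0.12 m / 0.5 = -0.24, 0.168 rad / 6.2832 = 0.0267.

```bash
echo '[[[0, 0, 0.0048], [0, 0, 0], 0.085], [[0, 0, 0.0048], [0, 0, 0], 0.085], [[0, 0, 0.0048], [0, 0, 0], 0.085], [[0, 0, 0.0095], [0, 0, -0.12], 0.085], [[0, 0, 0.0159], [0, 0, -0.24], 0.085], [[0, 0, 0.0267], [0, 0, -0.32], 0.085]]' > mv.in && python3 -m jog mv.in>/dev/null; python3 -c "
from h import *
stat();delta([.482,-.182,.23],down(np.pi/2))
x,c=wrist()
m=(np.hypot(x[:,0]-.505,x[:,1]-.035)<.026)
q=x[m&(x[:,2]>.085)&(x[:,2]<.1)];print(len(q),cv2.minAreaRect(q[:,:2].astype(np.float32)))"
```

```text
t 12.82 p [0.5055 0.0355 0.2349] yaw 1.57 zax [ 0.003  0.001 -1.   ] q [0.07 0.25 0.03 1.34 0.   1.64] F [-0.1  0.1  0.3] T [-0.   -0.08 -0.07] w 0.085 gf 0.0
delta rv [ 0.0033 -0.0008 -0.0009] d [-0.2175 -0.0233  0.0046] |d| 0.219
690 ((0.5034219026565552, 0.03453861176967621), (0.013063769787549973, 0.04380207881331444), 13.979207038879395)
```

Converted, -0.2175 m / 0.5 = -0.435, -0.17 m / 0.5 = -0.34.

```bash
echo '[[[0, 0, 0], [-0.12, -0.012, 0], 0.085], [[0, 0, 0], [-0.24, -0.024, 0], 0.06], [[0, 0, 0], [-0.34, -0.036, 0], 0.04], [[0, 0, 0], [-0.435, -0.0466, 0.008], 0.024], [[0, 0, 0], [-0.435, -0.0466, 0.008], 0.024]]' > mv.in && python3 -m jog mv.in>/dev/null; python3 - <<'E'
from h import *
stat()
x,c=wrist('pics/w2.png');np.savez('pics/cl_w2',x=x,c=c)
m=(np.abs(x[:,1]+.182)<.06)&(np.abs(x[:,0]-.482)<.08);x=x[m];c=c[m]
t=x[x[:,2]>.08];print(np.histogram(t[:,0],bins=np.arange(.42,.54,.004)))
ctr=[]
for k in (-1,0,1):
    s=t[np.abs(t[:,0]-.482-.038*k)<.014]
    if len(s)>5: print('tip',k,len(s),s.mean(0).round(4),cv2.minAreaRect(s[:,:2].astype(np.float32)),'zmax',np.percentile(s[:,2],98).round(4))
b=x[(x[:,2]>.0)&(x[:,2]<.012)&(c.min(1)>170)];print('plate',cv2.minAreaRect(b[:,:2].astype(np.float32)))
E
```

```text
t 13.5 p [ 0.4809 -0.1849  0.227 ] yaw 1.567 zax [-0.001  0.    -1.   ] q [-0.37  0.27  0.04  1.34  0.    1.21] F [-0.3 -0.3  1. ] T [ 0.09  0.02 -0.05] w 0.0236 gf 0.0
(array([ 941, 1356, 1343, 2467, 2348, 1223, 1214,  946,  873, 1270, 2182,
       2871, 1532, 1073,  977, 1091, 1192, 1991, 2552, 2148, 1244,  799,
        883, 1099, 1280, 2585, 2402, 1359, 1309,  910]), array([0.42 , 0.424, 0.428, 0.432, 0.436, 0.44 , 0.444, 0.448, 0.452,
       0.456, 0.46 , 0.464, 0.468, 0.472, 0.476, 0.48 , 0.484, 0.488,
       0.492, 0.496, 0.5  , 0.504, 0.508, 0.512, 0.516, 0.52 , 0.524,
       0.528, 0.532, 0.536, 0.54 ]))
tip -1 10276 [ 0.4416 -0.1796  0.2932] ((0.4445319175720215, -0.18300464749336243), (0.02873036079108715, 0.029477456584572792), 3.534019947052002) zmax 0.327
tip 0 10408 [ 0.484  -0.1723  0.3017] ((0.4819963574409485, -0.1802918016910553), (0.033183347433805466, 0.027997249737381935), 89.98004150390625) zmax 0.3307
tip 1 10689 [ 0.5219 -0.1799  0.2962] ((0.5220298767089844, -0.18403303623199463), (0.028313342481851578, 0.028371993452310562), 12.846044540405273) zmax 0.3271
plate ((0.4852493107318878, -0.1743045300245285), (0.1280267983675003, 0.06531078368425369), 0.48866504430770874)
```

View pics/w2.png

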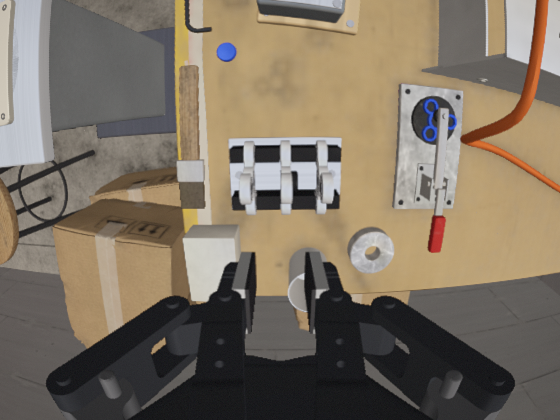

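The wrist view shows the three spinners at (248,185), (286,175) and (325,185), with the rack square to the world axes. I'll filter out the finger points and measure.

```bash
python3 - <<'E'
from h import *
f=np.load('pics/cl_w2.npz');x,c=f['x'],f['c']
m=(np.abs(x[:,1]+.182)<.075)&(np.abs(x[:,0]-.482)<.09)&(x[:,2]<.1);x=x[m];c=c[m]
t=x[(x[:,2]>.08)];print(np.histogram(t[:,0],bins=np.arange(.42,.54,.004))[0])
for k in (-1,0,1):
    s=t[(np.abs(t[:,0]-.482-.038*k)<.016)]
    if len(s)>5: print('tip',k,len(s),s.mean(0).round(4),'x',np.percentile(s[:,0],[3,97]).round(4),'y',np.percentile(s[:,1],[1,99]).round(4),'zmax',np.percentile(s[:,2],98).round(4),cv2.minAreaRect(s[:,:2].astype(np.float32))[2])
b=x[(x[:,2]>.0)&(x[:,2]<.012)&(c.min(1)>140)&(c.max(1).astype(int)-c.min(1)<35)];print('plate',len(b),cv2.minAreaRect(b[:,:2].astype(np.float32)),np.median(b[:,2]))
r=x[(np.abs(x[:,2]-.034)<.003)&(c.max(1)<90)];
for s in(1,-1):
    q=r[(r[:,1]+.182)*s>0];print('rail',len(q),q.mean(0),np.percentile(q[:,0],[1,99]),np.polyfit(q[:,0],q[:,1],1)[0])
g=x[(c.max(1)<80)&(x[:,2]>.045)];print('cap?',len(g),g.mean(0) if len(g) else '',np.histogram(g[:,0],bins=np.arange(.42,.56,.01))[0])
E
```

```text
[  0   0   0   0   0  58 118 119  34   0   0   0   0   0  23 140 113  50
   0   0   0   0   0   0 102 123 110   0   0   0]
tip -1 329 [ 0.4476 -0.1822  0.0857] x [0.4425 0.4525] y [-0.197  -0.1704] zmax 0.089 0.7220324873924255
tip 0 326 [ 0.4843 -0.1821  0.0857] x [0.4793 0.4893] y [-0.1962 -0.1706] zmax 0.0891 0.2886827290058136
tip 1 335 [ 0.5222 -0.1818  0.0856] x [0.5173 0.5274] y [-0.1966 -0.17  ] zmax 0.0891 89.88379669189453
plate 2820 ((0.47077688574790955, -0.1771184504032135), (0.15753237903118134, 0.13860172033309937), 0.0008519368711858988) 0.007416897706765027
rail 1089 [ 0.48548812 -0.15712689  0.03539134] [0.4270872  0.54206802] 0.007089998885161988
rail 913 [ 0.48374815 -0.20918026  0.03535271] [0.42708277 0.54197456] 0.005247798142112144
cap? 112 [ 0.49784261 -0.18221744  0.05506649] [ 0  0  0  2  0  1  0 85  0 24  0  0  0  0]
```

Converted, 0.127 m / 0.5 = 0.254, 0.09 m / 0.5 = 0.18.

```bash
python3 -c "
from h import *
delta([.485,-.183,.1],down(np.pi/2+.004))"; echo '[[[0, 0, 0], [0.002, 0.004, 0.08], 0.024], [[0, 0, 0], [0.004, 0.008, 0.18], 0.024], [[0, 0, 0], [0.004, 0.008, 0.254], 0.024], [[0, 0, 0], [0.004, 0.008, 0.254], 0.024]]' > mv.in && python3 -m jog mv.in>/dev/null; python3 -c "
from h import *
stat();delta([.485,-.183,.056],down(np.pi/2+.004))"
```

```text
delta rv [-0.0009 -0.0012 -0.006 ] d [0.0002 0.004  0.1272] |d| 0.127
t 14.05 p [ 0.4833 -0.1778  0.098 ] yaw 1.574 zax [-0.007  0.003 -1.   ] q [-0.35  0.37 -0.18  1.03  0.    1.21] F [0.1 0.3 0.2] T [ 0.07 -0.04  0.03] w 0.0241 gf 0.0
delta rv [-0.007  -0.0032 -0.0007] d [-0.0053  0.002   0.042 ] |d| 0.042
```

```bash
echo '[[[0, 0, 0], [0, 0, 0], 0.024], [[0, 0, 0], [0, 0, 0], 0.024]]' > mv.in && python3 -m jog mv.in>/dev/null; python3 -c "
from h import *
stat();delta([.485,-.183,.056],down(np.pi/2+.004))"
```

```text
t 14.3 p [ 0.4875 -0.1806  0.103 ] yaw 1.572 zax [ 0.004 -0.001 -1.   ] q [-0.35  0.37 -0.17  1.03  0.    1.21] F [0.1 0.1 0.3] T [-0.01 -0.01 -0.  ] w 0.0239 gf 0.0
delta rv [ 0.0039  0.0013 -0.0024] d [-0.0024 -0.0027  0.047 ] |d| 0.047
```

Converted, 0.0465 m / 0.5 = 0.093, 0.035 m / 0.5 = 0.07.

```bash
echo '[[[0, 0, 0], [-0.0048, -0.004, 0.04], 0.024], [[0, 0, 0], [-0.0048, -0.004, 0.07], 0.024], [[0, 0, 0], [-0.0048, -0.004, 0.093], 0.024], [[0, 0, 0], [-0.0048, -0.004, 0.093], 0.024], [[0, 0, 0], [-0.0048, -0.004, 0.093], 0.024]]' > mv.in && python3 -m jog mv.in>/dev/null; python3 -c "
from h import *
stat();delta([.485,-.183,.056],down(np.pi/2+.004))"
```

```text
t 14.93 p [ 0.4841 -0.1829  0.0546] yaw 1.572 zax [ 0. -0. -1.] q [-0.36  0.42 -0.23  0.92  0.    1.21] F [ 0.8 -0.5  0.3] T [-0.02 -0.01 -0.04] w 0.024 gf 0.0
delta rv [ 0.0004  0.     -0.003 ] d [-0.0001  0.0009 -0.0014] |d| 0.002
```

Converted, -0.0015 m / 0.5 = -0.003, 0.0004 m / 0.5 = 0.0008.

```bash
echo '[[[0, 0, 0], [0, 0.0008, -0.003], 0.024], [[0, 0, 0], [0, 0.0008, -0.003], 0.01], [[0, 0, 0], [0, 0.0008, -0.003], 0], [[0, 0, 0], [0, 0.0008, -0.003], 0], [[0, 0, 0], [0, 0.0008, -0.003], 0]]' > mv.in && python3 -m jog mv.in>/dev/null; python3 -c "
from h import *
stat()"
```

```text
t 15.55 p [ 0.4853 -0.183   0.0565] yaw 1.572 zax [ 0.002 -0.001 -1.   ] q [-0.36  0.42 -0.23  0.92  0.    1.21] F [2.7 0.6 2.9] T [ 0.05 -0.66  0.06] w 0.009 gf 60.4
```

Converted, -0.16 m / 0.5 = -0.32, -0.14 m / 0.5 = -0.28.

```bash
echo '[[[0, 0, 0], [0, 0, -0.02], 0], [[0, 0, 0], [0, 0, -0.06], 0], [[0, 0, 0], [0, 0, -0.12], 0], [[0, 0, 0], [0, 0, -0.2], 0], [[0, 0, 0], [0, 0, -0.28], 0], [[0, 0, 0], [0, 0, -0.32], 0], [[0, 0, 0], [0, 0, -0.32], 0]]' > mv.in && python3 -m jog mv.in>/dev/null; python3 - <<'E'
from h import *
stat()
x,c=wrist('pics/w3.png')
# scene/side: lens estimate from lamp cloud fit
p,d=imaging.camera('side');cv2.imwrite('pics/s2.png',cv2.resize(p[130:340,130:410,::-1],(800,600)))
from scipy.optimize import least_squares
L=[]
for n in('scene','side'):
    g=np.load(f'pics/cl_{n}.npz');q=g['x'];L.append(q[(q[:,2]>.29)&(np.hypot(q[:,0]-.6,q[:,1]-.2)<.12)])
b0=np.array([-.7591,-.1031,-.6428]);l0=np.array([.5744,.1973,.3])
for i,q in enumerate(L+[np.vstack(L)]):
    s=(q-l0)@b0;rad=np.linalg.norm(q-l0-s[:,None]*b0,axis=1)
    k=(rad<.035)&(s<.005);q=q[k];print(n,len(q),'s',np.percentile(s[k],[1,50,97,99.5]).round(4),'rad',np.percentile(rad[k],[5,50,95]).round(4))
    def f(v):
        dd=b0+np.cross([v[2],v[3],v[4]],b0)*0+np.array([0,v[2],v[3]]);dd/=np.linalg.norm(dd)
        # offset in plane perpendicular to b0
        e1=np.cross(b0,[0,0,1]);e1/=np.linalg.norm(e1);e2=np.cross(b0,e1)
        w=q-l0-v[0]*e1-v[1]*e2;t=w@dd;return np.linalg.norm(w-t[:,None]*dd,axis=1)-v[4]
    r=least_squares(f,[0,0,0,0,.023],loss='soft_l1',f_scale=.002);print(r.x.round(4))
E
```

```text
t 16.43 p [ 0.4841 -0.183   0.2169] yaw 1.572 zax [ 0.001 -0.001 -1.   ] q [-0.36  0.28  0.02  1.31 -0.    1.21] F [ 0.5  0.3 -0.8] T [-0.03 -0.03 -0.01] w 0.0092 gf 60.1
side 912 s [-0.1291 -0.0527 -0.0021  0.0017] rad [0.0082 0.0198 0.0299]
[0.0016 0.0034 0.1006 0.0394 0.0239]
side 945 s [-0.1336 -0.073  -0.0081 -0.0042] rad [0.0064 0.0196 0.0283]
[-0.004   0.0008 -0.1182  0.0301  0.022 ]
side 1857 s [-0.1323 -0.0617 -0.0046  0.0005] rad [0.0068 0.0197 0.0295]
[-0.0022 -0.0023 -0.0529  0.0999  0.0205]
```

View pics/s2.png

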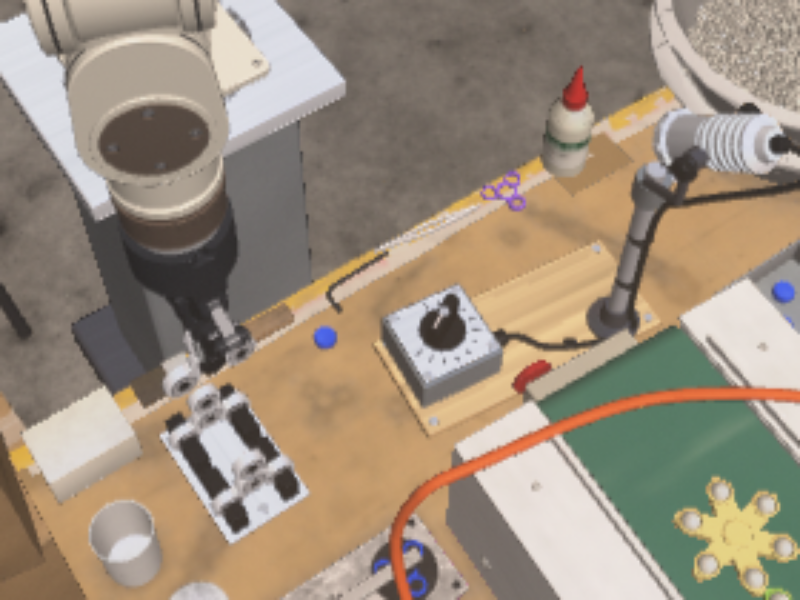

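The spinner is out of the rack, which now shows an empty middle slot, and both bare spinners are still in place. The timer wing moved as commanded. Next is a waypoint farther out along the beam.

```bash
cat >> h.py <<'E'
def target(dist,psi=-.112,axis=(.5042,.0343),off=.0145):
    c,s=np.cos(psi),np.sin(psi);l=np.array([axis[0]+c*.051-s*.17,axis[1]+s*.051+c*.17,.3])
    a=psi+.25;h=-np.array([np.cos(a),np.sin(a),0]);e=np.radians(40)
    b=np.cos(e)*h-np.sin(e)*np.array([0,0,1]);y=np.cos(e)*np.array([0,0,1])+np.sin(e)*h
    z=-b;x=np.cross(y,z);return l+dist*b+off*y, R.from_matrix(np.c_[x,z,-y]),l,b
E
python3 -c "
from h import *
stat()
for d in(.15,.1):
    p,r,l,b=target(d);print(p.round(4),l.round(4),b.round(4));delta(p,r)"
```

```text
t 16.52 p [ 0.483  -0.1825  0.2145] yaw 1.572 zax [-0.003  0.001 -1.   ] q [-0.36  0.28  0.02  1.31 -0.    1.21] F [ 0.4  0.  -0.5] T [0.01 0.01 0.02] w 0.0091 gf 60.1
[0.4508 0.1804 0.2147] [0.5739 0.1975 0.3   ] [-0.7588 -0.1054 -0.6428]
delta rv [-0.6998  0.0469 -0.1319] d [ 3.63e-01 -3.19e-02  2.00e-04] |d| 0.364
[0.4888 0.1857 0.2468] [0.5739 0.1975 0.3   ] [-0.7588 -0.1054 -0.6428]
delta rv [-0.6998  0.0469 -0.1319] d [ 0.3682  0.006  -0.0321] |d| 0.37
```

The rows are not in the units I measure in: shifts go in shares of 0.5 m and turns go in shares of 2 pi rad. I convert before sending: 0.363 m / 0.5 = 0.726, 0.34 m / 0.5 = 0.68, -0.7 rad / 6.2832 = -0.1114.

```bash
echo '[[[-0.008, 0, -0.0016], [0.06, -0.006, -0.02], 0], [[-0.0191, 0.0016, -0.0032], [0.15, -0.016, -0.04], 0], [[-0.0318, 0.0024, -0.0064], [0.24, -0.024, -0.04], 0], [[-0.0446, 0.0032, -0.008], [0.33, -0.03, -0.04], 0], [[-0.0573, 0.004, -0.0111], [0.42, -0.04, -0.04], 0], [[-0.07, 0.0048, -0.0135], [0.51, -0.05, -0.03], 0], [[-0.0844, 0.0056, -0.0159], [0.6, -0.056, -0.02], 0], [[-0.0987, 0.0064, -0.0191], [0.68, -0.06, -0.01], 0], [[-0.1114, 0.0075, -0.021], [0.726, -0.064, 0], 0], [[-0.1114, 0.0075, -0.021], [0.726, -0.064, 0], 0]]' > mv.in && python3 -m jog mv.in>/dev/null; echo '[[[0, 0, 0], [0, 0, 0], 0], [[0, 0, 0], [0, 0, 0], 0]]' > mv.in && python3 -m jog mv.in>/dev/null; python3 - <<'E'
from h import *
stat()
p,r,l,b=target(.1);delta(p,r)
# held spinner + lamp from side/scene
for n in('scene','side'):
    p,d=imaging.camera(n);k=imaging.calibration(n);x,c=cloud(p,d,k);np.savez(f'pics/cl2_{n}',x=x,c=c)
    q=x[(np.linalg.norm(x-l,axis=1)<.2)];s=(q-l)@b;rad=np.linalg.norm(q-l-s[:,None]*b,axis=1)
    print(n,np.histogram(s[rad<.03],bins=np.arange(-.02,.2,.01))[0])
    cv2.imwrite(f'pics/m_{n}.png',p[:,:,::-1])
A=cv2.imread('pics/m_scene.png')[120:330,130:410];B=cv2.imread('pics/m_side.png')[110:320,260:540]
cv2.imwrite('pics/m.png',np.hstack([cv2.resize(A,(400,300)),cv2.resize(B,(400,300))]))
E
```

```text
t 18.02 p [0.4527 0.1794 0.2163] yaw 1.707 zax [ 0.639  0.087 -0.764] q [ 0.53 -0.21 -0.75  0.37 -0.25  1.88] F [-0.2 -0.3 -0.4] T [-0.05  0.69  0.  ] w 0.0092 gf 60.1
delta rv [ 0.003   0.002  -0.0007] d [0.0013 0.0476 0.0003] |d| 0.048
scene [81 84 11  0  0  5 10  5  0  0  0  0  0  0  0 34 68 32  6  0  0]
side [ 93  48   0   0   0  11   0   0   0   0   0   0   0   0   5  94 143   7
   3   0   0]
```

View pics/m.png

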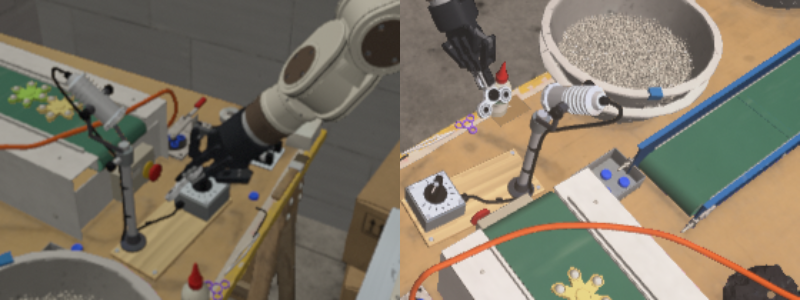

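The left half shows the gripper holding the spinner near the timer and lamp. The right half shows the cap at (497,97), facing the lens at (550,95). I'll check the lens axis and the held cap centre from depth before closing in.

```bash
python3 - <<'E'
from h import *
from scipy.optimize import least_squares
_,r,l,b=target(.1);M=r.as_matrix();e1,e2=M[:,0],-M[:,2] # spinner x,y
Q=[]
for n in('scene','side'):
    g=np.load(f'pics/cl2_{n}.npz');x,c=g['x'],g['c'].astype(int)
    w=np.c_[(x-l)@e1,(x-l)@e2,(x-l)@b];rad=np.hypot(w[:,0],w[:,1])
    k=w[(rad<.032)&(w[:,2]<-.003)&(w[:,2]>-.115)];Q.append(k)
    for lab,kk in((n,k),('both',np.vstack(Q))):
        for rr in ((.024,),()):
            f=lambda v:np.hypot(kk[:,0]-v[0],kk[:,1]-v[1])-(rr[0] if rr else v[2])
            print(lab,len(kk),least_squares(f,[0,0,.022],loss='soft_l1',f_scale=.0015).x.round(4))
    # held spinner
    h=(rad<.055)&(np.abs(w[:,2]-.15)<.02);s=w[h];cc=c[h]
    dk=(cc.max(1)<80)&(np.hypot(s[:,0],s[:,1])<.02);print('dark',dk.sum(),np.median(s[dk],0).round(4),s[dk].min(0).round(3),s[dk].max(0).round(3))
    wh=(cc.min(1)>110)&(s[:,1]<.02);print('white',wh.sum(),np.percentile(s[wh],[2,98],axis=0).round(4).tolist())
o=get_obs();R0=R.from_quat(o['tool_rot']);print('pred hub', [round(float(v),4) for v in ((o['eef_pos']+.0145*R0.apply([0,0,1])-l)@np.c_[e1,e2,b])])
E
```

```text
scene 800 [-0.0031 -0.0047  0.022 ]
scene 800 [-0.0019 -0.0031  0.0222]
both 800 [-0.0031 -0.0047  0.022 ]
both 800 [-0.0019 -0.0031  0.0222]
dark 22 [0.0037 0.0035 0.1379] [-0.009 -0.01   0.137] [0.01  0.011 0.141]
white 94 [[0.0062, -0.0196, 0.1435], [0.0378, 0.0162, 0.1539]]
side 850 [ 0.0034 -0.0038  0.022 ]
side 850 [-0.0009 -0.0004  0.0194]
both 1650 [ 0.0004 -0.0058  0.022 ]
both 1650 [-0.0003 -0.0011  0.0201]
dark 42 [-0.004   0.0029  0.1355] [-0.012 -0.007  0.133] [0.006 0.012 0.141]
white 243 [[-0.0412, -0.0273, 0.1356], [0.0345, 0.0176, 0.1499]]
pred hub [-0.0013, 0.0002, 0.1475]
```

Converted, 0.049 m / 0.5 = 0.098, 0.001 m / 0.5 = 0.002.

```bash
echo '[[[0, 0, 0], [0, 0.024, 0], 0], [[0, 0, 0], [0.002, 0.05, 0], 0], [[0, 0, 0], [0.002, 0.076, 0], 0], [[0, 0, 0], [0.002, 0.098, 0.002], 0], [[0, 0, 0], [0.002, 0.098, 0.002], 0], [[0, 0, 0], [0.002, 0.098, 0.002], 0], [[0, 0, 0], [0.002, 0.098, 0.002], 0]]' > mv.in && python3 -m jog mv.in>/dev/null; python3 - <<'E'
from h import *
stat();p,r,l,b=target(.1);delta(p,r)
M=r.as_matrix();e1,e2=M[:,0],-M[:,2]
for n in('scene','side'):
    P,d=imaging.camera(n);k=imaging.calibration(n);x,c=cloud(P,d,k);c=c.astype(int)
    w=np.c_[(x-l)@e1,(x-l)@e2,(x-l)@b];h=(np.hypot(w[:,0],w[:,1])<.02)&(np.abs(w[:,2]-.09)<.015)&(c.max(1)<80);s=w[h]
    print(n,h.sum(),np.percentile(s,[3,50,97],axis=0).round(4).tolist() if h.sum() else '')
delta(p,r)
x,c=wrist('pics/w4.png')
m=(np.hypot(x[:,0]-.505,x[:,1]-.035)<.026)&(x[:,2]>.085)&(x[:,2]<.1);print(m.sum())
cv2.imwrite('pics/f.png',cv2.resize(imaging.camera('side')[0][110:320,260:540,::-1],(560,420)))
E
```

```text
t 19.0 p [0.4888 0.1863 0.246 ] yaw 1.709 zax [ 0.638  0.088 -0.765] q [ 0.5  -0.16 -0.63  0.43 -0.23  1.85] F [ 0.   0.1 -1.3] T [-0.09  0.63  0.  ] w 0.0088 gf 60.1
delta rv [0.0017 0.0009 0.0014] d [-0.0006  0.0005 -0.0007] |d| 0.001
scene 22 [[-0.006, -0.0083, 0.0902], [0.0062, 0.002, 0.0912], [0.0108, 0.0104, 0.0949]]
side 47 [[-0.0097, -0.0079, 0.0862], [-0.0019, 0.0015, 0.0887], [0.0071, 0.0098, 0.0915]]
delta rv [0.0023 0.0007 0.0013] d [-0.0006  0.0002 -0.0006] |d| 0.001
42
```

View pics/f.png

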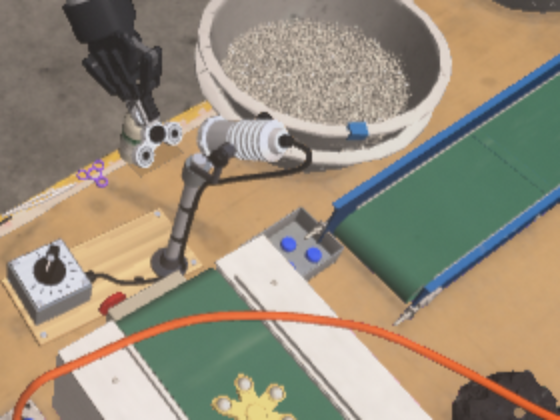

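The spinner is held in the beam. The cap is at (158,134), facing the lens at (203,135), and the timer is still wound. Depth puts the cap within about 2 mm of the axis and the hub about 0.10 m from the lens, so I hand the job in.

```bash
python3 -c "
from workcell import workorder
print(workorder.job_done())"
```

```text
the job is handed in; nothing more can be done
None
```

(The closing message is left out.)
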